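Move a field coil from its storage spindle onto the studs of the inclined mount

ROBOT

A 7-joint arm with a two-finger parallel gripper is mounted at the origin on a cart in front of the work surface, level with it; the furniture and walls round the work are solid. World frame = base frame: x ahead of the robot, y to its left, z up, the work surface at z = 0. Lengths are in m, angles in rad, forces in N, time in s.
With the tool pointing down it reaches from about 0.4 to 0.9 m from the base axis. Payload 5.6 kg.
Tool frame: the origin (TCP) lies at the very end of the fingers, on their centre line; the grasp point (between the pads) lies 19 mm behind it (bot.pinch_z is the distance from the TCP to the grasp point, in m); z points along the fingers, x is the direction in which the jaws open and shut, and the axes are right-handed (so a half turn about z gives the same grasp; the last joint's range is limited). The gripper opens to 92 mm and grips with 3 to 60 N. Pads are 20 mm wide; open, the fingers measure 128 mm over their backs; the gripper's body (75 mm by 189 mm) begins 69 mm behind the grasp point.
Start: joints at [-1.361, 0.468, -0.012, 1.603, 0.006, 1.071, -0.056], TCP at [0.163, 0.629, 0.215] pointing down, gripper open.
Joint ranges: [-2.53, 2.53], [-0.31, 2.02], [-1.57, 1.55], [0.28, 2.44], [-1.29, 4.43], [0.15, 1.84], [-2.92, 2.92]. Speed limits (rad/s): [2.57, 2.57, 3.14, 3.14, 3.14, 3.14, 3.14].

INTERFACE

Orientations are given as a unit quaternion [w, x, y, z].
In Python, from rig import bot gives the robot as it stands.
- The arm moves only by the shell command python3 -m pendant 'ROWS' [OPENING] [FORCE]. ROWS is JSON, a list of rows, each an object with "xyz": the shift along the world's x, y, z in mm, a list of three; "delta_rot": the turn, a rotation vector about the world's x, y, z in degrees, a list of three. A call has 1 to 5 rows; each row shifts and turns the commanded pose from where the row before left it; what a row does not reach is not made up. A row lasts 1/10 s, in which the tool goes at most 50 mm and 8.59 degrees, less where a joint would pass 70% of its speed; a pose out of reach is approached as far as the arm can. A call with a gripper value outside its range is refused whole. OPENING is the finger opening in mm, from 0 to 91.9, set as the call begins (- or left out, the last holds). The fingers move at their own pace and stop on an object; FORCE is the grip in N (left out, the last holds). Time passes only in rows, so rows that do not move let the fingers close. It gives the time, the measured TCP pose, the force and the opening at its end, in the units of the state.
- bot.read_state(): the state, without advancing time (a new reading comes with each control period).
- bot.capture(name): name is "scene" or "side" or "wrist"; returns the picture (480x640x3 uint8, blue, green, red); there is no depth.
- bot.calibration(name): a dict with "vfov" (degrees; the focal length in pixels is half the picture's height over the tangent of half this angle, whatever the lens; pixels are square), "cx", "cy" (the principal point, pixels), "R" (3x3) and "t" (3): a world point X has camera coordinates R X + t; the wrist camera has in their place "hand_eye" (4x4, takes a point from camera to tool coordinates, whose origin is the TCP and whose axes are the tool frame's). Camera axes: x right, y down, z forward; pixel columns grow to the right and rows downward; lengths in m; the calibration is good to about 2 mm. A picture is of the moment at which its call begins: read the wrist's pose just before it. calibration takes no time and is no camera call.
- bot.job_done(): hands the job in, once; it reports no verdict.
The state is a dict: "clock": time; "q": joint angles; "qd": joint speeds; "tau": joint torques, N m; "tcp_pos": TCP position; "tool_rot": TCP orientation; "force": force on the tool from outside, world axes, zero at the start; "moment": the same for the moment, N m; "grip_width": finger opening in m.
Only numpy, scipy, OpenCV 4.12 (cv2) and the standard library are available. Lean on these libraries where they do the work, as an engineer would, in place of code of your own. Each camera call takes 0.05 s, during which the arm holds its last target.

TASK

Lift the wound field coil straight up off its storage spindle and fit it on the inclined coil mount: line the four corner holes of its square flange up with the four studs, slide it down them, keep hold of it until the flange lies fully home and flat on the sloping plate, then let go. Leave the timer, the crucible and the brass weight where they stand.

Things in the scene. Friction and masses are not known exactly. Their poses are not given: they have to be found in the camera images.
- coil_center (a point): Loose field coil, 0.2 kg, 68 mm tall; this point is on its axis half-way up, 34 mm above its underside. z: its axis, from flange to collar (up at the start); x, y: along the sides of its flange. Copper-wound drum 48 mm across up to 30 mm above the underside, black cheek 54 mm across from 30 to 33, then a round grey collar 34 mm across from 33 to 68: grip it there. Bore of 22 mm right through.
- coil_foot (a point): Centre of the underside of the coil's black square flange, 34 mm below coil_center along the coil's axis; same axes. The flange is 80 x 80 mm, 6 mm thick, with four round through holes of 12 mm diameter centred at x = +-28, y = +-28 mm. It fits the mount in any of the four quarter turns.
- spindle: Storage spindle, fixed to the bench: grey round base, 92 mm across and 10 mm high, on which the coil's flange rests; upright steel post, 14 mm in diameter, its top 86 mm above the bench, standing out of the coil's bore at the start. Origin: centre of the base's underside, z up along the post.
- stud_plate: Sloping aluminium plate, 104 x 104 mm, of the grey coil mount (fixed; left or right on the bench). Origin: centre of its upper face, 55 mm above the bench. z: the face's normal, 25 degrees from vertical, leaning roughly to the robot; x up the slope, y level. Four dark studs stand along z at x = +-28, y = +-28 mm: 7 mm in diameter, 16 mm high, the last 5 mm tapering to 3 mm.
- timer: Bench timer, grey, 62 x 66 x 19 mm, loose, a bystander in the middle of the bench. Origin: centre of its underside.
- crucible: Small white crucible, 37 mm across, 28 mm high, loose, a bystander in the middle of the bench. Origin: centre of its underside.
- brass_weight: Brass weight, 22 mm across, 36 mm high, loose, a bystander in the middle of the bench. Origin: centre of its underside.
Not all that is in view belongs to the job. What is shaped like the spindle but brown or pink is not meant.

How it is judged:
By the outcome, as a careful person would: the job done as asked, in the order asked, and still so for the second after the job is handed in, with the robot touching nothing.
It also fails if it takes over 42 s, if anything falls off the work surface, if the arm or the gripper's body presses on something with over 40 N, if the wrist force passes 120 N, or if a joint passes its speed limit or range.

## Working session

There is one attempt and no reset: what is moved stays moved. The work goes in short steps, Python scripts to look and compute and a shell command to move; the robot and the scene stay as the last step left them, time stands still between calls to the robot, and variables do not carry over. Pictures are saved under pics/ and viewed, and the job is handed in when it is done.

```bash
mkdir -p pics; ls; python3 - <<'E'
from rig import bot
import cv2
s=bot.read_state(); print(s['clock'],s['tcp_pos'],s['tool_rot'],s['grip_width'],s['force'])
for n in ["scene","side","wrist"]:
    cv2.imwrite(f"pics/{n}0.png",bot.capture(n)); c=bot.calibration(n); print(n,c)
E
```

```text
pics
0.0 [0.16250486 0.62876106 0.21365229] [ 5.83545831e-04  7.90628064e-01  6.12296089e-01 -6.51107519e-04] 0.09207888545450378 [ 0.89478831 -0.18706348 -0.12723169]
scene {'vfov': 47.70848287532674, 'cx': 327.7679303948397, 'cy': 230.8612803760644, 'R': array([[-0.55469521, -0.83202232,  0.00721732],
       [-0.61040626,  0.40102228, -0.68307052],
       [ 0.56543561, -0.38330144, -0.73031677]]), 't': array([0.3048964 , 0.35295953, 0.60907527])}
side {'vfov': 55.54926997083019, 'cx': 318.1303944511026, 'cy': 232.09012990661387, 'R': array([[-0.99886057,  0.04769638, -0.0016207 ],
       [ 0.0319949 ,  0.64406859, -0.76429836],
       [-0.03541042, -0.76347935, -0.64486075]]), 't': array([0.5121382 , 0.00340007, 0.99037222])}
wrist {'vfov': 67.09519732836986, 'cx': 318.4996910142322, 'cy': 239.3367859604685, 'hand_eye': array([[ 9.99999445e-01,  2.26925896e-04,  1.02845064e-03,
        -3.17863370e-05],
       [-4.81169820e-04,  9.67079436e-01,  2.54474230e-01,
        -7.17894641e-02],
       [-9.36846673e-04, -2.54474583e-01,  9.67079009e-01,
        -1.70190947e-01],
       [ 0.00000000e+00,  0.00000000e+00,  0.00000000e+00,
         1.00000000e+00]])}
```

View pics/scene0.png

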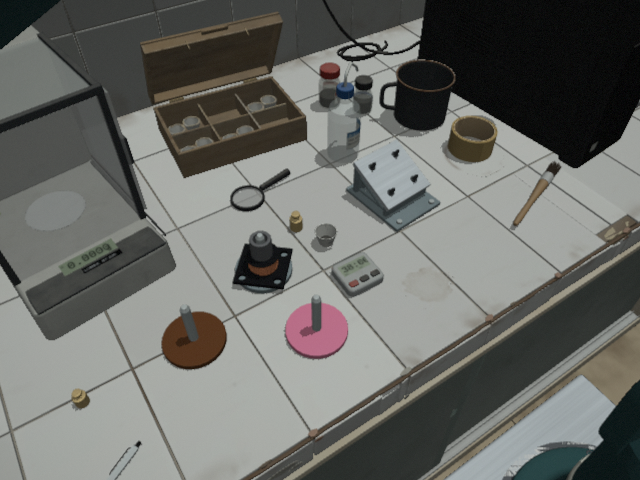

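View pics/side0.png

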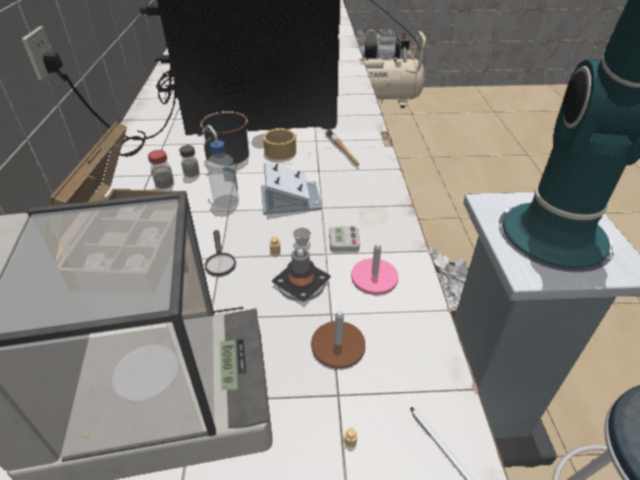

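View pics/wrist0.png

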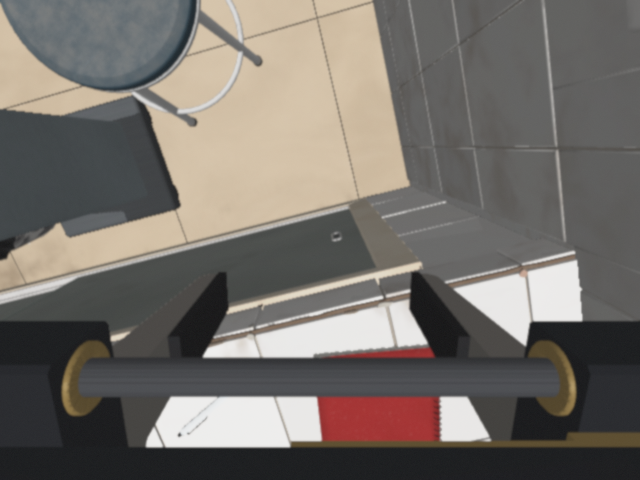

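Scene view: the coil is on a spindle at (262,255). The other two spindle-shaped things are brown (193,335) and pink (317,325), both bare. The mount is at (392,182), the timer at (357,272), the crucible at (326,235) and the weight at (296,222). The coil's spindle is the only one not brown or pink. I'll confirm that in an enlarged crop.

```bash
python3 - <<'E'
import cv2,numpy as np
s=cv2.imread('pics/scene0.png'); d=cv2.imread('pics/side0.png')
def crop(im,x0,y0,w,h,k,n):
    c=cv2.resize(im[y0:y0+h,x0:x0+w],None,fx=k,fy=k,interpolation=cv2.INTER_CUBIC)
    for i in range(0,w,10): cv2.putText(c,str(x0+i),(i*k,8),0,.3,(0,0,255),1); c[8:14,i*k]=(0,0,255)
    for i in range(0,h,10): cv2.putText(c,str(y0+i),(0,i*k+3),0,.3,(0,0,255),1); c[i*k,18:24]=(0,0,255)
    cv2.imwrite(n,c)
crop(s,225,220,80,75,8,'pics/c1.png')
crop(s,335,135,110,95,7,'pics/c2.png')
crop(d,265,225,80,75,8,'pics/c3.png')
crop(d,250,155,80,65,8,'pics/c4.png')
E
```

```text
(no output)
```

View pics/c1.png

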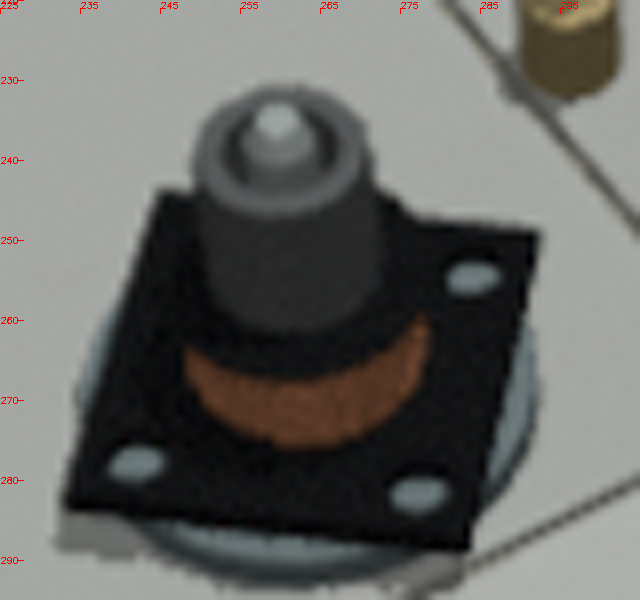

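View pics/c2.png

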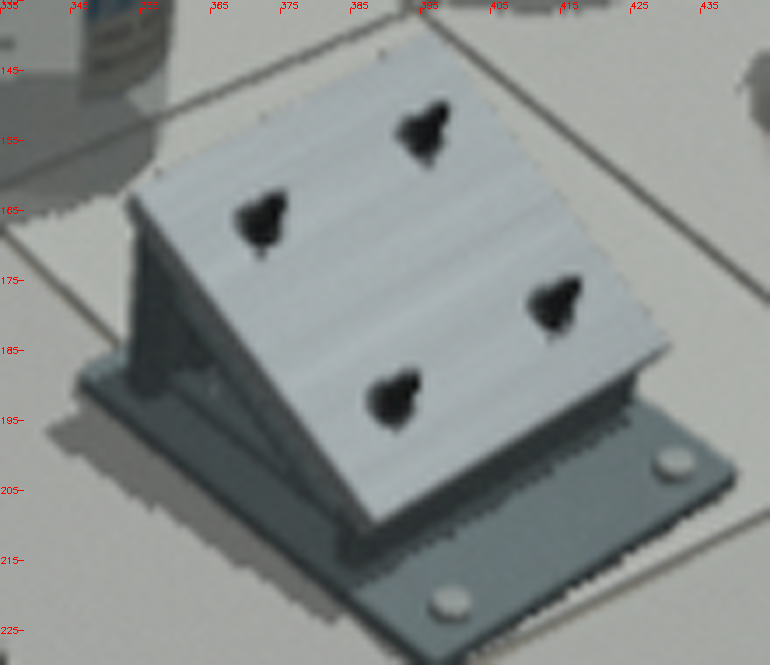

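View pics/c3.png

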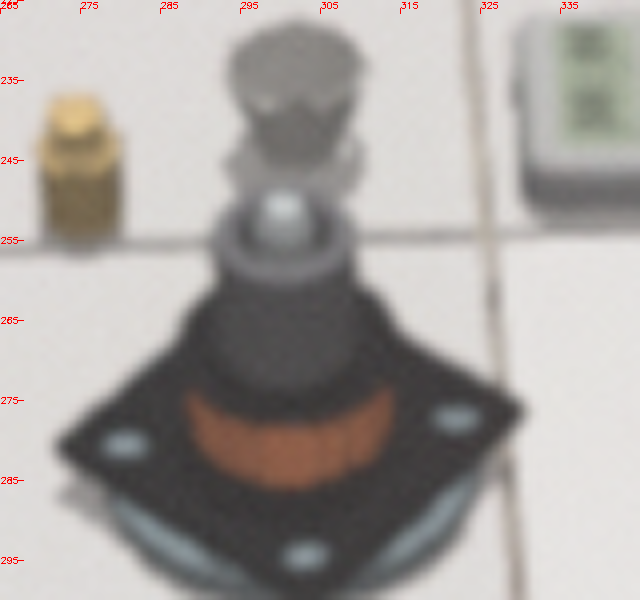

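View pics/c4.png

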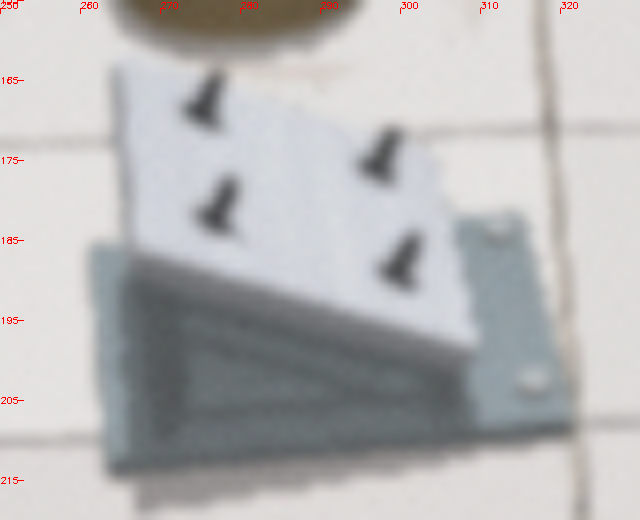

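The crops confirm it: the coil with its copper drum sits on a grey-base spindle (scene ~(260,250), side ~(300,272)). The mount's four studs are visible in both views.

```bash
cat > h.py <<'E'
import numpy as np,cv2
from rig import bot
from scipy.optimize import least_squares
from scipy.spatial.transform import Rotation as Ro
def K(n):
    c=bot.calibration(n); f=240/np.tan(np.radians(c['vfov']/2)); return f,c
def proj(n,X,st=None):
    f,c=K(n); X=np.atleast_2d(X)
    if n=='wrist':
        H=c['hand_eye']; q=st['tool_rot']; Rt=Ro.from_quat([q[1],q[2],q[3],q[0]]).as_matrix()
        Y=(X-st['tcp_pos'])@Rt; Y=(Y-H[:3,3])@H[:3,:3]
    else: Y=X@c['R'].T+c['t']
    return np.c_[c['cx']+f*Y[:,0]/Y[:,2], c['cy']+f*Y[:,1]/Y[:,2]]
def un(p,x0,y0,k): return (np.array(p,float)+.5)/k-.5+[x0,y0]
def plateR(yaw,t=np.radians(25)):
    # x up slope (horizontal dir yaw), z leaning back toward robot
    h=np.array([np.cos(yaw),np.sin(yaw),0]);u=np.array([0,0,1.])
    x=np.cos(t)*h+np.sin(t)*u; z=-np.sin(t)*h+np.cos(t)*u
    return np.c_[x,np.cross(z,x),z]
E
python3 - <<'E'
from h import *
# coil
h=.028
s=un([[473,277],[136,463],[419,495]],225,220,8); sc=un([[284,150]],225,220,8)
d=un([[457,419],[125,445],[306,556]],265,225,8); dc=un([[286,235]],265,225,8)
H=np.array([[h,h],[h,-h],[-h,-h],[-h,h]])
# scene camera: right=-x,-y ; identify nearest hole by brute force
import itertools
best=None
for pa in itertools.permutations(range(4),3):
  for pb in itertools.permutations(range(4),3):
    def f(p):
        c,sn=np.cos(p[3]),np.sin(p[3]); R=np.array([[c,-sn,0],[sn,c,0],[0,0,1]])
        W=lambda L:np.atleast_2d(L)@R.T+p[:3]
        hol=np.c_[H,np.full(4,.003)]
        r=[proj('scene',W(hol[list(pa)]))-s,proj('side',W(hol[list(pb)]))-d,proj('scene',W([0,0,.068]))-sc,proj('side',W([0,0,.068]))-dc]
        return np.vstack(r).ravel()
    if pa[0]!=0: continue
    r=least_squares(f,[.5,.2,.01,0])
    if best is None or r.cost<best[0].cost: best=(r,pa,pb,f)
print(best[0].x,np.degrees(best[0].x[3]),best[0].cost,best[1:3]);print(best[0].fun.reshape(-1,2).round(1))
# plate: scene corners left, top,right,bottom ; side
ps=un([[133,200],[425,35],[668,347],[375,522]],335,135,7)
pd=un([[115,68],[135,248],[478,350]],250,155,8)
tip=un([[217,75],[391,132],[412,238],[230,180]],250,155,8)
base=un([[207,125],[380,180],[403,285],[218,230]],250,155,8)
q=.052
C=np.array([[q,q,0],[q,-q,0],[-q,-q,0],[-q,q,0]]) 
S=np.array([[h,h,0],[h,-h,0],[-h,-h,0],[-h,h,0]])
# scene left = +x(up),+y? scene right: -x,-y => left: up +y; top: up,-y; right: low,-y; bottom: low,+y
def g(p,full=True):
    R=plateR(p[3],p[4]); W=lambda L:L@R.T+p[:3]
    T=S+[0,0,.016]
    # side: right=-x ; far=-y(up). (115,68): up,-y ;(135,248): up,+y ;(478,350): low,+y
    r=[proj('scene',W(C))-ps,proj('side',W(C[[1,0,3]]))-pd,proj('side',W(T[[1,2,3,0]]))-tip,proj('side',W(S[[1,2,3,0]]))-base]
    return np.vstack(r).ravel()
r=least_squares(g,[.5,-.1,.055,0,.43],loss='soft_l1')
print(r.x,np.degrees(r.x[3:]));print(r.fun.reshape(-1,2).round(1))
E
```

```text
Traceback (most recent call last):
  File "h.py", line 8, in proj
    f,c=K(n); X=np.atleast_2d(X)
        ~^^^
  File "h.py", line 6, in K
    c=bot.calibration(n); f=240/np.tan(np.radians(c['vfov']/2)); return f,c
ValueError: time passes only in moves, steps and waits
```

```bash
sed -i 's/^def K(n):/from functools import lru_cache\n@lru_cache(None)\ndef K(n):/' h.py
cat > fit.py <<'E'
from h import *
h=.028
s=un([[473,277],[136,463],[419,495]],225,220,8); sc=un([[284,150]],225,220,8)
d=un([[457,419],[125,445],[306,556]],265,225,8); dc=un([[286,235]],265,225,8)
H=np.array([[h,h],[h,-h],[-h,-h],[-h,h]])
import itertools
best=None
for pb in itertools.permutations(range(4),3):
  for pa in itertools.permutations(range(4),3):
    if pa[0]!=0: continue
    def f(p):
        c,sn=np.cos(p[3]),np.sin(p[3]); R=np.array([[c,-sn,0],[sn,c,0],[0,0,1]])
        W=lambda L:np.atleast_2d(L)@R.T+p[:3]
        hol=np.c_[H,np.full(4,.003)]
        r=[proj('scene',W(hol[list(pa)]))-s,proj('side',W(hol[list(pb)]))-d,proj('scene',W([0,0,.068]))-sc,proj('side',W([0,0,.068]))-dc]
        return np.vstack(r).ravel()
    r=least_squares(f,[.5,.2,.01,0],max_nfev=15)
    if best is None or r.cost<best[0].cost: best=(r,pa,pb)
print(best[0].x.round(4),np.degrees(best[0].x[3]),best[0].cost,best[1:3]);print(best[0].fun.reshape(-1,2).round(1).tolist())
ps=un([[133,200],[425,35],[668,347],[375,522]],335,135,7)
pd=un([[115,68],[135,248],[478,350]],250,155,8)
tip=un([[217,75],[391,132],[412,238],[230,180]],250,155,8)
base=un([[207,125],[380,180],[403,285],[218,230]],250,155,8)
q=.052
C=np.array([[q,q,0],[q,-q,0],[-q,-q,0],[-q,q,0]]) 
S=np.array([[h,h,0],[h,-h,0],[-h,-h,0],[-h,h,0]])
def g(p):
    R=plateR(p[3],p[4]); W=lambda L:L@R.T+p[:3]
    T=S+[0,0,.016]
    r=[proj('scene',W(C))-ps,proj('side',W(C[[1,0,3]]))-pd,proj('side',W(T[[1,2,3,0]]))-tip,proj('side',W(S[[1,2,3,0]]))-base]
    return np.vstack(r).ravel()
r=least_squares(g,[.5,-.1,.055,0,.43],loss='soft_l1')
print(r.x.round(4),np.degrees(r.x[3:]));print(r.fun.reshape(-1,2).round(1).tolist())
E
time python3 fit.py
```

```text
[ 0.5512  0.1226  0.0119 -2.2934] -131.4029522436381 0.2257749674089994 ((0, 2, 1), (1, 3, 2))
[[0.1, 0.2], [0.1, 0.1], [0.1, 0.1], [-0.0, -0.0], [0.0, 0.1], [-0.0, 0.0], [-0.3, -0.1], [-0.2, -0.4]]
[ 0.5783 -0.1545  0.0564  0.0985  0.4215] [ 5.64472943 24.1513884 ]
[[-1.0, -0.5], [0.4, -0.0], [0.6, 0.2], [0.1, 1.0], [-0.0, -1.4], [0.1, 1.0], [0.7, 0.3], [-0.0, 0.4], [0.5, -0.1], [0.7, -0.1], [0.3, 0.5], [-1.2, -0.3], [-0.7, -0.6], [-0.9, -0.4], [-0.8, -0.0]]
real	0m3.667s
user	0m4.132s
sys	0m0.124s
```

The fit residuals are below 1.5 px. Next I'll check the clearances to the bottle and the balance, and compute the hover pose.

```bash
python3 - <<'E'
from h import *
def ray(n,p):
    f,c=K(n); d=np.array([(p[0]-c['cx'])/f,(p[1]-c['cy'])/f,1]); return -c['R'].T@c['t'], c['R'].T@d
def onz(n,p,z=0):
    o,d=ray(n,p); return (o+d*(z-o[2])/d[2]).round(3)
def tri(a,b):
    o1,d1=ray('scene',a);o2,d2=ray('side',b)
    s=np.linalg.lstsq(np.c_[d1,-d2],o2-o1,rcond=None)[0]; return (o1+d1*s[0]).round(3),(o2+d2*s[1]).round(3)
print('bottle cap',tri((345,88),(217,146)), 'base',onz('scene',(340,158)))
print('balance corners',onz('scene',(48,333)),onz('scene',(175,270)))
print('balance top front',tri((100,90),(184,195)), tri((0,130),(2,222)))
print('mug',onz('scene',(420,127)),'timer',onz('scene',(357,285)),'cruc',onz('scene',(326,247)),'wt',onz('scene',(296,230)))
R=plateR(np.radians(5.64)); print('plate',R.round(3).tolist())
E
```

```text
bottle cap (array([ 0.725, -0.152,  0.152]), array([ 0.724, -0.151,  0.15 ])) base [ 0.72  -0.143  0.   ]
balance corners [0.624 0.442 0.   ] [0.633 0.24  0.   ]
balance top front (array([0.693, 0.251, 0.304]), array([0.694, 0.25 , 0.306])) (array([0.788, 0.379, 0.236]), array([0.856, 0.348, 0.347]))
mug [ 0.712 -0.342  0.   ] timer [0.447 0.013 0.   ] cruc [ 0.54  0.01 -0.  ] wt [0.601 0.031 0.   ]
plate [[0.902, -0.098, -0.421], [0.089, 0.995, -0.042], [0.423, 0.0, 0.906]]
```

```bash
python3 -m pendant '[{"xyz":[40,-45,0],"delta_rot":[0,0,-5]},{"xyz":[30,-40,0],"delta_rot":[0,0,-5]},{"xyz":[30,-40,0],"delta_rot":[0,0,-5]},{"xyz":[30,-40,0],"delta_rot":[0,0,-5]},{"xyz":[30,-40,0],"delta_rot":[0,0,-5]}]' 90 25
```

```text
clock: 0.65
tcp_pos: [0.3167, 0.4301, 0.2145]
tool_rot: [-0.0, 0.905, 0.425, -0.0]
force: [0.0, 0.0, -0.5]
grip_width: 0.09
```

```bash
python3 -m pendant '[{"xyz":[30,-39,0],"delta_rot":[0,0,-1.7]},{"xyz":[30,-39,0],"delta_rot":[0,0,0]},{"xyz":[30,-39,0],"delta_rot":[0,0,0]},{"xyz":[30,-39,0],"delta_rot":[0,0,0]},{"xyz":[30,-39,0],"delta_rot":[0,0,0]}]'; python3 -m pendant '[{"xyz":[30,-39,0],"delta_rot":[0,0,0]},{"xyz":[30,-39,0],"delta_rot":[0,0,0]},{"xyz":[24,-34,0],"delta_rot":[0,0,0]},{"xyz":[0,0,0],"delta_rot":[0,0,0]},{"xyz":[0,0,0],"delta_rot":[0,0,0]}]'
python3 - <<'E'
from h import *
import pickle
s=bot.read_state(); im=bot.capture('wrist'); cv2.imwrite('pics/w1.png',im); pickle.dump(s,open('w1.pkl','wb'))
print(s['tcp_pos'],s['tool_rot'],s['q'].round(2))
c,sn=np.cos(np.radians(48.6)),np.sin(np.radians(48.6)); R=np.array([[c,-sn,0],[sn,c,0],[0,0,1]])
h=.028
P=np.array([[0,0,.068],[h,h,.003],[h,-h,.003],[-h,-h,.003],[-h,h,.003],[0,0,.076]])@R.T+[.5512,.1226,.010]
print(proj('wrist',P,s).round(1).tolist())
E
```

```text
clock: 1.15
tcp_pos: [0.4666, 0.2352, 0.2147]
tool_rot: [-0.0, 0.911, 0.413, 0.0]
force: [0.6, 0.9, 0.3]
grip_width: 0.09
clock: 1.65
tcp_pos: [0.5498, 0.124, 0.2142]
tool_rot: [-0.0, 0.911, 0.412, -0.0]
force: [0.1, 0.1, 0.1]
grip_width: 0.0899
[0.54983854 0.12404547 0.21419057] [-5.72823044e-05  9.11134395e-01  4.12109141e-01 -4.08953861e-04] [-0.57  0.33  0.35  1.84 -0.13  1.    0.69]
[[318.3, 231.9], [345.6, 190.5], [344.6, 243.3], [291.9, 243.2], [291.0, 190.4], [318.3, 234.1]]
```

View pics/w1.png

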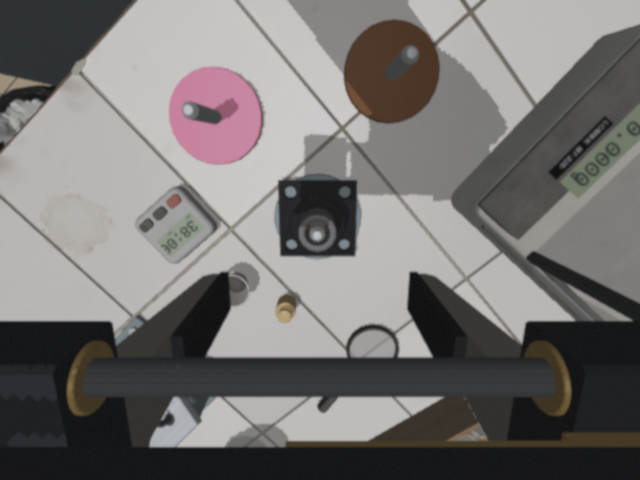

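The wrist view matches the prediction to about 1 px: the holes are at (344,191), (344,243), (291,243) and (290,191), and the collar is at (317,231). Before grasping I'll look at the mount from above in the same way.

```bash
python3 -m pendant '[{"xyz":[4,-48,0],"delta_rot":[0,0,-8]},{"xyz":[4,-48,0],"delta_rot":[0,0,-8]},{"xyz":[4,-48,0],"delta_rot":[0,0,-8]},{"xyz":[4,-48,0],"delta_rot":[0,0,-8]},{"xyz":[4,-48,0],"delta_rot":[0,0,-8]}]'; python3 -m pendant '[{"xyz":[8,-40,0],"delta_rot":[0,0,-3]},{"xyz":[0,0,0],"delta_rot":[0,0,0]},{"xyz":[0,0,0],"delta_rot":[0,0,0]}]'
python3 - <<'E'
from h import *
import pickle
s=bot.read_state(); im=bot.capture('wrist'); cv2.imwrite('pics/w2.png',im); pickle.dump(s,open('w2.pkl','wb'))
print(s['tcp_pos'],s['tool_rot'],s['q'].round(2))
R=plateR(np.radians(5.64)); h=.028
P=np.array([[h,h,0],[h,-h,0],[-h,-h,0],[-h,h,0]]); 
for a in (0,.016): print(proj('wrist',(P+[0,0,a])@R.T+[.5783,-.1545,.055],s).round(1).tolist())
x0,y0,w,hh,k=240,140,160,130,5
c=cv2.resize(im[y0:y0+hh,x0:x0+w],None,fx=k,fy=k,interpolation=cv2.INTER_CUBIC)
for i in range(0,w,10): cv2.putText(c,str(x0+i),(i*k,8),0,.3,(0,0,255),1)
for i in range(0,hh,10): cv2.putText(c,str(y0+i),(0,i*k+3),0,.3,(0,0,255),1)
cv2.imwrite('pics/w2c.png',c[:600])
E
```

```text
clock: 2.2
tcp_pos: [0.5698, -0.1142, 0.2147]
tool_rot: [-0.001, 0.997, 0.076, 0.0]
force: [0.7, -0.2, -0.4]
grip_width: 0.0901
clock: 2.5
tcp_pos: [0.5778, -0.1536, 0.2142]
tool_rot: [-0.001, 0.999, 0.051, -0.0]
force: [1.4, 0.4, -0.0]
grip_width: 0.0899
[ 0.57777122 -0.15364729  0.21420701] [-5.09632192e-04  9.98680890e-01  5.13432846e-02 -2.96165673e-04] [-0.25  0.41  0.59  1.77 -0.26  1.04  0.54]
[[348.3, 197.0], [346.7, 257.7], [293.2, 250.2], [292.5, 193.2]]
[[341.6, 199.3], [340.3, 262.7], [285.0, 254.5], [283.9, 195.3]]
```

View pics/w2c.png

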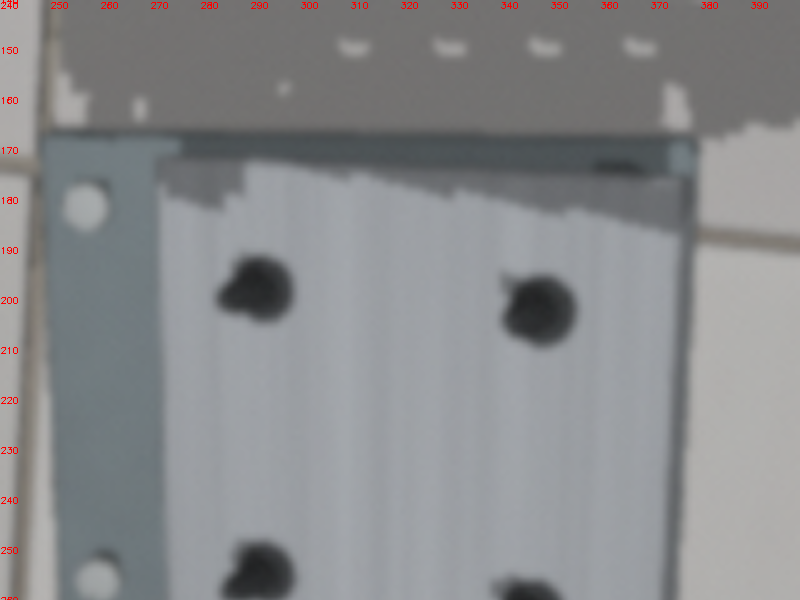

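View pics/w2.png

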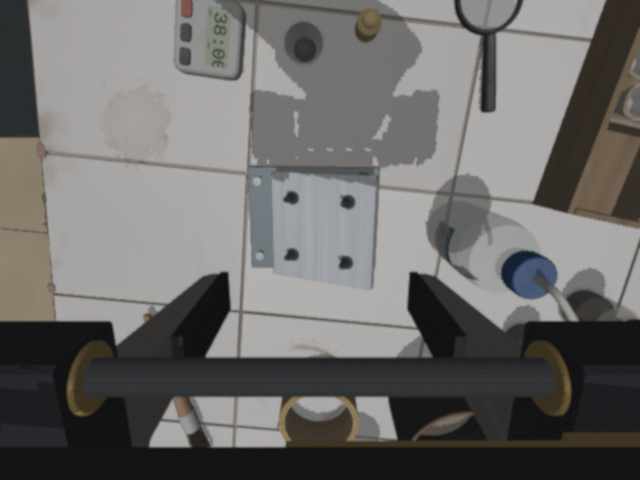

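```bash
python3 - <<'E'
from h import *
import pickle
im=cv2.imread('pics/w2.png')
x0,y0,w,hh,k=255,160,135,140,6
x0,y0,w,hh,k=255,165,133,130,6
c=cv2.resize(im[y0:y0+100,x0:x0+w],None,fx=k,fy=k,interpolation=cv2.INTER_CUBIC)
c2=cv2.resize(im[235:295,x0:x0+w],None,fx=k,fy=k,interpolation=cv2.INTER_CUBIC)
cv2.imwrite('pics/w2d.png',c[:300]);cv2.imwrite('pics/w2e.png',c2)
E
```

```text
(no output)
```

View pics/w2d.png

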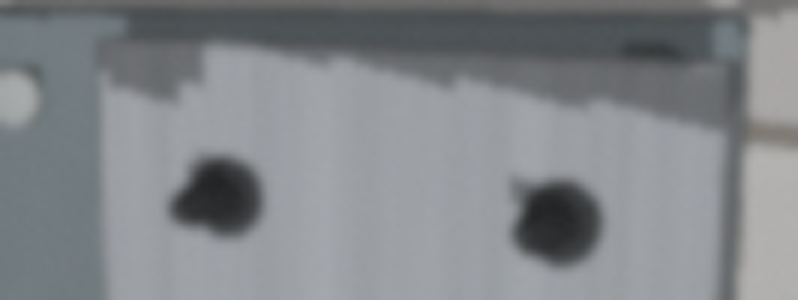

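View pics/w2e.png

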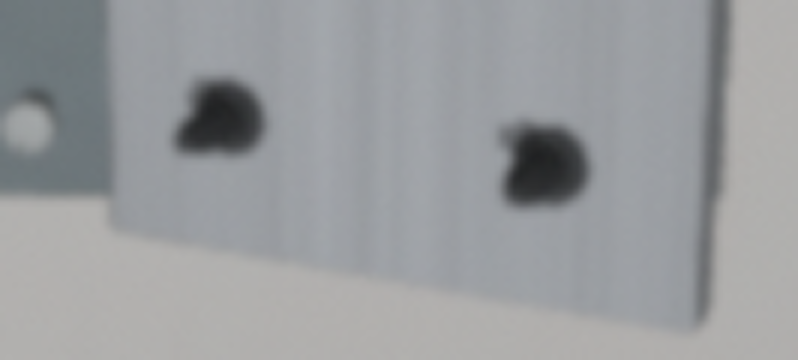

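```bash
cat > fit2.py <<'E'
from h import *
import pickle
st=pickle.load(open('w2.pkl','rb'))
q=.052;h=.028
C=np.array([[q,q,0],[q,-q,0],[-q,-q,0],[-q,q,0]]); S=np.array([[h,h,0],[h,-h,0],[-h,-h,0],[-h,h,0]])
ps=un([[133,200],[425,35],[668,347],[375,522]],335,135,7)
pd=un([[115,68],[135,248],[478,350]],250,155,8)
tip=un([[217,75],[391,132],[412,238],[230,180]],250,155,8)
base=un([[207,125],[380,180],[403,285],[218,230]],250,155,8)
# wrist: order of C: (+,+),(+,-),(-,-),(-,+)
wc=np.array([un([725,63],255,165,6),un([705,330],255,235,6),un([110,230],255,235,6),un([103,40],255,165,6)])
wb=np.array([un([560,222],255,165,6),un([548,167],255,235,6),un([225,117],255,235,6),un([222,197],255,165,6)])
wt=np.array([un([525,245],255,165,6),un([517,195],255,235,6),un([190,142],255,235,6),un([180,210],255,165,6)])
T=S+[0,0,.016]
def g(p,which,full=False):
    z=p[2]; R=plateR(p[3],p[4] if len(p)>4 else np.radians(25)); W=lambda L:L@R.T+p[:3]
    r=[]
    if 'c' in which: r+=[proj('scene',W(C))-ps]
    if 'd' in which: r+=[proj('side',W(C[[1,0,3]]))-pd,proj('side',W(T[[1,2,3,0]]))-tip,proj('side',W(S[[1,2,3,0]]))-base]
    if 'w' in which: r+=[proj('wrist',W(C),st)-wc,proj('wrist',W(S),st)-wb]
    if 't' in which: r+=[proj('wrist',W(T),st)-wt]
    return np.vstack(r).ravel()
for w in ('c','d','w','wt','cd','cdw'):
    r=least_squares(g,[.58,-.15,.055,.1],args=(w,))
    print(w,r.x[:3].round(4),np.degrees(r.x[3:]).round(2)); 
    if w!='cd':print(r.fun.reshape(-1,2).round(1).tolist())
E
python3 fit2.py
```

```text
c [ 0.5889 -0.1643  0.0444] [6.05]
[[-0.1, -0.4], [0.2, 0.2], [-0.4, -0.1], [0.3, 0.3]]
d [ 0.5787 -0.1684  0.0471] [5.48]
[[0.6, -1.4], [0.6, 0.6], [0.2, 0.3], [0.4, 0.6], [0.4, 0.3], [0.5, 0.1], [0.6, 0.5], [-0.9, -0.2], [-0.8, -0.4], [-1.1, -0.3], [-0.5, -0.2]]
w [ 0.5786 -0.1587  0.054 ] [5.63]
[[0.1, 0.0], [-1.6, 0.7], [0.2, 0.4], [-1.5, -0.3], [0.1, -0.1], [0.6, -0.7], [1.2, -0.1], [1.0, 0.1]]
wt [ 0.5789 -0.1589  0.0535] [5.59]
[[0.3, 0.3], [-1.5, 0.7], [0.5, 0.4], [-1.1, -0.1], [0.3, 0.1], [0.8, -0.6], [1.5, -0.0], [1.3, 0.2], [-0.4, -1.2], [-0.5, -0.2], [-0.8, 0.2], [-0.2, 0.2]]
cd [ 0.5784 -0.1548  0.0562] [5.93]
cdw [ 0.5788 -0.1584  0.054 ] [5.69]
[[0.7, -0.5], [1.9, -0.0], [1.6, 0.4], [1.5, 1.2], [0.0, -1.6], [0.2, 0.6], [0.3, 0.4], [0.0, 0.3], [0.3, 0.1], [0.5, 0.0], [0.3, 0.4], [-1.2, -0.4], [-1.0, -0.5], [-1.2, -0.3], [-0.8, -0.2], [0.3, -0.4], [-1.4, 0.4], [0.4, 0.2], [-1.4, -0.5], [0.3, -0.4], [0.8, -1.0], [1.4, -0.3], [1.1, -0.2]]
```

All three views agree on yaw 5.6° and x ≈ 0.579. The wrist view gives y ≈ -0.159. The scene camera on its own was about 4 mm off in y, so I'll trust the wrist. Back to the coil to grasp.

```bash
python3 -m pendant '[{"xyz":[-4.5,46,0],"delta_rot":[0,0,7]},{"xyz":[-4.5,46,0],"delta_rot":[0,0,7]},{"xyz":[-4.5,46,0],"delta_rot":[0,0,7]},{"xyz":[-4.5,46,0],"delta_rot":[0,0,7]},{"xyz":[-4.5,46,0],"delta_rot":[0,0,7]}]'; python3 -m pendant '[{"xyz":[-4.5,46,0],"delta_rot":[0,0,7.7]},{"xyz":[0,0,-20],"delta_rot":[0,0,0]},{"xyz":[0,0,-30],"delta_rot":[0,0,0]},{"xyz":[0,0,-30],"delta_rot":[0,0,0]},{"xyz":[0,0,0],"delta_rot":[0,0,0]}]'
python3 - <<'E'
from h import *
s=bot.read_state(); im=bot.capture('wrist'); cv2.imwrite('pics/w3.png',im)
print(s['tcp_pos'],s['tool_rot'],s['force'])
c,sn=np.cos(np.radians(48.6)),np.sin(np.radians(48.6)); R=np.array([[c,-sn,0],[sn,c,0],[0,0,1]])
h=.028
P=np.array([[0,0,.068],[h,h,.003],[h,-h,.003],[-h,-h,.003],[-h,h,.003],[0,0,.076]])@R.T+[.5507,.1220,.010]
print(proj('wrist',P,s).round(1).tolist())
E
```

```text
clock: 3.05
tcp_pos: [0.5538, 0.08, 0.2148]
tool_rot: [-0.001, 0.935, 0.354, 0.0]
force: [0.8, -0.9, -0.2]
grip_width: 0.0903
clock: 3.55
tcp_pos: [0.5468, 0.1234, 0.1312]
tool_rot: [-0.001, 0.911, 0.413, -0.004]
force: [-0.2, -0.6, 0.1]
grip_width: 0.09
[0.54676542 0.12335942 0.13122651] [-0.00096788  0.91067305  0.4131101  -0.00370073] [-0.19088839 -0.58579162  0.11440035]
[[321.4, 264.9], [356.2, 206.3], [354.2, 272.1], [287.8, 271.8], [286.6, 206.0], [321.4, 268.9]]
```

View pics/w3.png

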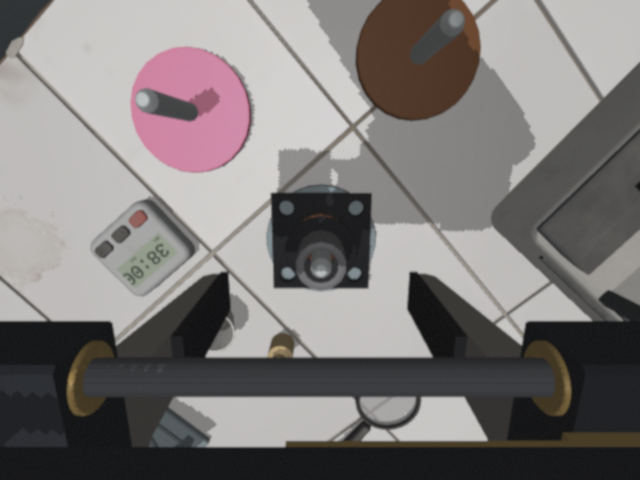

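```bash
python3 -m pendant '[{"xyz":[4,-1.5,-10],"delta_rot":[0,0,0]},{"xyz":[0,0,-20],"delta_rot":[0,0,0]},{"xyz":[0,0,-14],"delta_rot":[0,0,0]},{"xyz":[0,0,0],"delta_rot":[0,0,0]}]'; python3 -c "
from rig import bot
s=bot.read_state();print(s['tcp_pos'],s['tool_rot'],s['force'])"
```

```text
clock: 4.0
tcp_pos: [0.554, 0.1195, 0.0895]
tool_rot: [-0.0, 0.912, 0.411, -0.001]
force: [0.8, -1.2, -0.2]
grip_width: 0.09
[0.55396936 0.11954069 0.08947739] [-2.17963900e-04  9.11637911e-01  4.10992765e-01 -1.10405133e-03] [ 0.75554624 -1.18997523 -0.23089637]
```

```bash
python3 -m pendant '[{"xyz":[-3,2.2,-10],"delta_rot":[0,0,0.1]},{"xyz":[0,0,-16],"delta_rot":[0,0,0]},{"xyz":[0,0,-16],"delta_rot":[0,0,0]},{"xyz":[0,0,0],"delta_rot":[0,0,0]},{"xyz":[0,0,0],"delta_rot":[0,0,0]}]'; python3 - <<'E'
from h import *
s=bot.read_state(); im=bot.capture('wrist'); cv2.imwrite('pics/w4.png',im)
print(s['tcp_pos'],s['tool_rot'],s['force'])
E
```

```text
clock: 4.5
tcp_pos: [0.552, 0.1218, 0.0489]
tool_rot: [0.0, 0.911, 0.412, 0.0]
force: [0.2, -1.5, -0.1]
grip_width: 0.0902
[0.55202228 0.12178597 0.04893719] [1.44091659e-05 9.11356877e-01 4.11617077e-01 1.57063560e-04] [ 0.17191579 -1.52035894 -0.08176358]
```

View pics/w4.png

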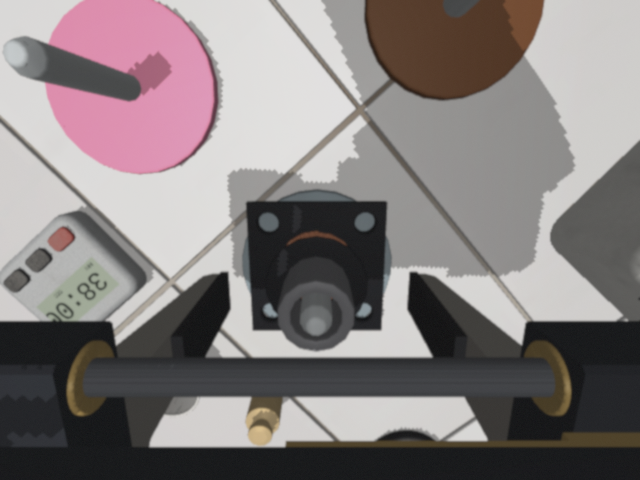

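The collar is centred between the fingers at (317,310). Closing the gripper.

```bash
python3 -m pendant '[{"xyz":[0,0,0],"delta_rot":[0,0,0]},{"xyz":[0,0,0],"delta_rot":[0,0,0]},{"xyz":[0,0,0],"delta_rot":[0,0,0]},{"xyz":[0,0,0],"delta_rot":[0,0,0]},{"xyz":[0,0,0],"delta_rot":[0,0,0]}]' 20 30;python3 -m pendant '[{"xyz":[0,0,0],"delta_rot":[0,0,0]},{"xyz":[0,0,0],"delta_rot":[0,0,0]},{"xyz":[0,0,0],"delta_rot":[0,0,0]}]'; python3 -c "
from rig import bot
s=bot.read_state();print(s['tcp_pos'],s['tool_rot'],s['force'],s['moment'])"
```

```text
clock: 5.05
tcp_pos: [0.5519, 0.1217, 0.0487]
tool_rot: [0.0, 0.911, 0.412, 0.0]
force: [-0.4, 0.8, -0.2]
grip_width: 0.052
clock: 5.35
tcp_pos: [0.5517, 0.1215, 0.0486]
tool_rot: [0.0, 0.911, 0.412, -0.0]
force: [-0.2, 0.5, -0.2]
grip_width: 0.032
[0.55168769 0.12154506 0.04855947] [ 4.56546522e-06  9.11364055e-01  4.11601176e-01 -1.78783041e-04] [-0.22701601  0.49399137 -0.16649475] [-0.0884994   0.10562046  0.00388147]
```

```bash
python3 -m pendant '[{"xyz":[0,0,0],"delta_rot":[0,0,0]},{"xyz":[0,0,5],"delta_rot":[0,0,0]},{"xyz":[0,0,10],"delta_rot":[0,0,0]},{"xyz":[0,0,20],"delta_rot":[0,0,0]},{"xyz":[0,0,20],"delta_rot":[0,0,0]}]' ;python3 -m pendant '[{"xyz":[0,0,25],"delta_rot":[0,0,0]},{"xyz":[0,0,25],"delta_rot":[0,0,0]},{"xyz":[0,0,25],"delta_rot":[0,0,0]},{"xyz":[0,0,0],"delta_rot":[0,0,0]},{"xyz":[0,0,0],"delta_rot":[0,0,0]}]'; python3 - <<'E'
from h import *
import pickle
s=bot.read_state(); print(s['tcp_pos'],s['tool_rot'],s['force'],s['moment'])
pickle.dump(s,open('w5.pkl','wb'))
w=bot.capture('wrist'); cv2.imwrite('pics/w5.png',w)
d=bot.capture('side'); 
cv2.imwrite('pics/d5.png',np.hstack([cv2.resize(w[180:440,160:480],None,fx=1.25,fy=1.25),cv2.resize(d[160:324,220:420],(400,325))]))
E
```

```text
clock: 5.85
tcp_pos: [0.5516, 0.1216, 0.1044]
tool_rot: [0.0, 0.911, 0.412, -0.0]
force: [-0.0, -0.9, -2.0]
grip_width: 0.0322
clock: 6.35
tcp_pos: [0.5517, 0.1218, 0.1788]
tool_rot: [-0.0, 0.911, 0.412, 0.0]
force: [-0.4, -0.4, -2.9]
grip_width: 0.0326
[0.551697   0.12177828 0.17881734] [-9.12445554e-05  9.11326156e-01  4.11684891e-01  4.23305493e-04] [-0.38068589 -0.41529904 -2.93412135] [-0.0620616   0.03110673  0.03996859]
```

View pics/d5.png

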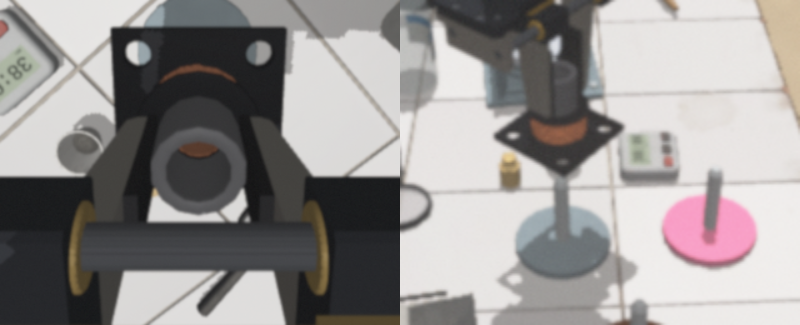

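```bash
python3 - <<'E'
import cv2
w=cv2.imread('pics/w5.png'); cv2.imwrite('pics/w5c.png',cv2.resize(w[195:275,245:395],None,fx=5,fy=5,interpolation=cv2.INTER_CUBIC))
E
```

```text
(no output)
```

View pics/w5c.png

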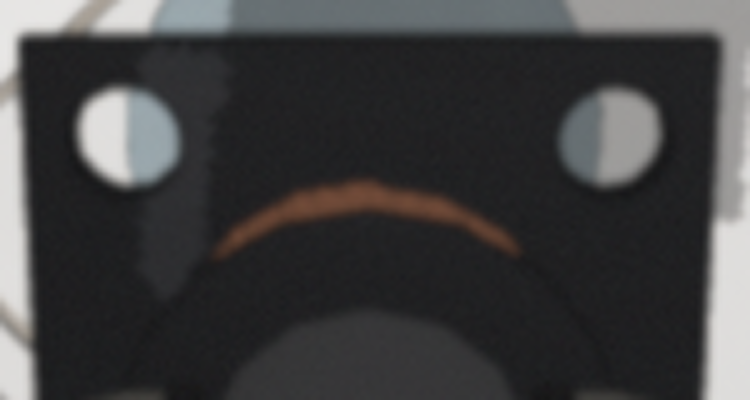

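```bash
python3 - <<'E'
from h import *
f,c=K('wrist');H=c['hand_eye']
def pr(Y):
    Y=(np.atleast_2d(Y)-H[:3,3])@H[:3,:3]; return np.c_[c['cx']+f*Y[:,0]/Y[:,2],c['cy']+f*Y[:,1]/Y[:,2]]
ho=un([[128,137],[611,137]],245,195,5); co=un([[20,37],[718,37]],245,195,5)
# tool frame: coil axis along -z tool. foot at tz
def g(p,tz=None):
    tx,ty,a=p[:3]; tz=p[3] if len(p)>3 else tz
    R=np.array([[np.cos(a),-np.sin(a),0],[np.sin(a),np.cos(a),0],[0,0,1]])
    W=lambda L:np.array(L)@R.T+[tx,ty,tz]
    return np.vstack([pr(W([[-.028,-.028,-.003],[.028,-.028,-.003]]))-ho,pr(W([[-.04,-.04,-.006],[.04,-.04,-.006]]))-co]).ravel()
for tz in (.036,.0385,.041):
    r=least_squares(g,[0,0,0],args=(tz,)); print(tz,(r.x[:2]*1e3).round(2),np.degrees(r.x[2]).round(2),r.fun.round(1))
r=least_squares(g,[0,0,0,.038]);print(r.x[[0,1,3]]*1e3,np.degrees(r.x[2]),r.fun.round(1))
E
```

```text
0.036 [-0.06 -0.59] -0.02 [-0.6  0.1  0.5  0.  -2.   0.1  2.1  0.1]
0.0385 [-0.06 -0.16] -0.02 [-0.  -0.1 -0.1 -0.1 -1.1  0.2  1.2  0.1]
0.041 [-0.06  0.28] -0.02 [ 0.6 -0.2 -0.7 -0.3 -0.2  0.2  0.3  0.2]
[-0.05589621  0.21461652 40.61927475] -0.022186543579083333 [ 0.5 -0.2 -0.6 -0.2 -0.4  0.2  0.5  0.2]
```

The coil sits in the hand centred and square (offset under 0.3 mm, yaw 0.02°), with its foot about 39 mm past the TCP. Carrying it to the mount: turn -43°, then tilt 25°.

```bash
python3 -m pendant '[{"xyz":[-2,-30,2],"delta_rot":[0,0,-6]},{"xyz":[-2,-40,2],"delta_rot":[0,0,-6]},{"xyz":[-2,-40,2],"delta_rot":[0,0,-6]},{"xyz":[-2,-40,2],"delta_rot":[0,0,-6]},{"xyz":[-2,-40,2],"delta_rot":[0,0,-6]}]'
python3 -m pendant '[{"xyz":[-2,-40,2],"delta_rot":[0,0,-6]},{"xyz":[-1,-35,0],"delta_rot":[0,0,-7]},{"xyz":[-1,-20,0],"delta_rot":[0,0,0]},{"xyz":[0,0,0],"delta_rot":[0.61,-6.22,0]},{"xyz":[0,0,0],"delta_rot":[0.61,-6.22,0]}]'
python3 -m pendant '[{"xyz":[0,0,0],"delta_rot":[0.61,-6.22,0]},{"xyz":[0,0,0],"delta_rot":[0.61,-6.22,0]},{"xyz":[0,0,0],"delta_rot":[0,0,0]},{"xyz":[0,0,0],"delta_rot":[0,0,0]},{"xyz":[0,0,0],"delta_rot":[0,0,0]}]'
cat > err.py <<'E'
from h import *
import sys
def rep(P=(.5787,-.1588,.055),yaw=5.63):
    s=bot.read_state(); q=s['tool_rot']; Rt=Ro.from_quat([q[1],q[2],q[3],q[0]]).as_matrix()
    R=plateR(np.radians(yaw)); goal=R@np.diag([1,-1,-1])
    e=Ro.from_matrix(goal@Rt.T).as_rotvec(degrees=True)
    foot=s['tcp_pos']+Rt[:,2]*.0385
    print('t',s['clock'],'tcp',s['tcp_pos'].round(4),'roterr deg',e.round(2),'foot in plate mm',((foot-P)@R*1e3).round(1),'F plate',(s['force']@R).round(1),'M',s['moment'].round(2),'w',round(s['grip_width'],4))
    for hgt in (60,30,15,0):
        tgt=np.array(P)+R[:,2]*(.0385+hgt/1e3); print(hgt,'delta',((tgt-s['tcp_pos'])*1e3).round(1))
    return s
if __name__=='__main__': rep()
E
python3 err.py
```

```text
clock: 6.95
tcp_pos: [0.5406, -0.0698, 0.1873]
tool_rot: [-0.0, 0.987, 0.16, -0.001]
force: [1.1, -0.0, -3.3]
grip_width: 0.0323
clock: 7.45
tcp_pos: [0.5374, -0.1643, 0.1889]
tool_rot: [-0.005, 0.993, 0.048, 0.109]
force: [-0.7, 1.3, -3.3]
grip_width: 0.0323
clock: 7.95
tcp_pos: [0.539, -0.1633, 0.1907]
tool_rot: [-0.01, 0.975, 0.048, 0.216]
force: [0.4, 0.4, -2.8]
grip_width: 0.0326
t 7.95 tcp [ 0.539  -0.1633  0.1907] roterr deg [ 0.05 -0.07 -0.04] foot in plate mm [ 21.1  -0.6 101.4] F plate [-0.8  0.4 -2.7] M [-0.15  0.73 -0.  ] w 0.0326
60 delta [ -1.7   0.4 -46.4]
30 delta [ 10.9   1.7 -73.6]
15 delta [ 17.2   2.3 -87.2]
0 delta [  23.5    2.9 -100.8]
```

Orientation is right to 0.1°. I'll go to about 30 mm above the plate and check in the cameras.

```bash
python3 -m pendant '[{"xyz":[-1.5,0.4,-23],"delta_rot":[0,0,0]},{"xyz":[0,0,-23],"delta_rot":[0,0,0]},{"xyz":[6,0.6,-14],"delta_rot":[0,0,0]},{"xyz":[6.5,0.7,-13.5],"delta_rot":[0,0,0]},{"xyz":[0,0,0],"delta_rot":[0,0,0]}]'
python3 -m pendant '[{"xyz":[0,0,0],"delta_rot":[0,0,0]},{"xyz":[0,0,0],"delta_rot":[0,0,0]}]'
python3 - <<'E'
from err import *
import pickle
s=rep(); pickle.dump(s,open('w6.pkl','wb'))
w=bot.capture('wrist'); d=bot.capture('side'); c=bot.capture('scene')
for n,i in zip('wdc',(w,d,c)): cv2.imwrite(f'pics/{n}6.png',i)
cv2.imwrite('pics/six.png',np.hstack([cv2.resize(d[110:240,220:350],(400,400),interpolation=cv2.INTER_CUBIC),cv2.resize(c[80:230,320:470],(400,400),interpolation=cv2.INTER_CUBIC)]))
E
```

```text
clock: 8.45
tcp_pos: [0.5497, -0.1606, 0.1152]
tool_rot: [-0.011, 0.975, 0.049, 0.215]
force: [-1.3, 0.5, -2.9]
grip_width: 0.0325
clock: 8.65
tcp_pos: [0.5495, -0.1617, 0.1178]
tool_rot: [-0.01, 0.975, 0.048, 0.217]
force: [0.4, -0.3, -2.7]
grip_width: 0.0324
t 8.65 tcp [ 0.5495 -0.1617  0.1178] roterr deg [ 0.04  0.04 -0.01] foot in plate mm [-0.  -0.1 30.8] F plate [-0.8 -0.3 -2.6] M [-0.08  0.7   0.02] w 0.0324
60 delta [-12.2  -1.2  26.5]
30 delta [ 0.4  0.1 -0.7]
15 delta [  6.7   0.7 -14.3]
0 delta [ 13.    1.3 -27.9]
```

View pics/six.png

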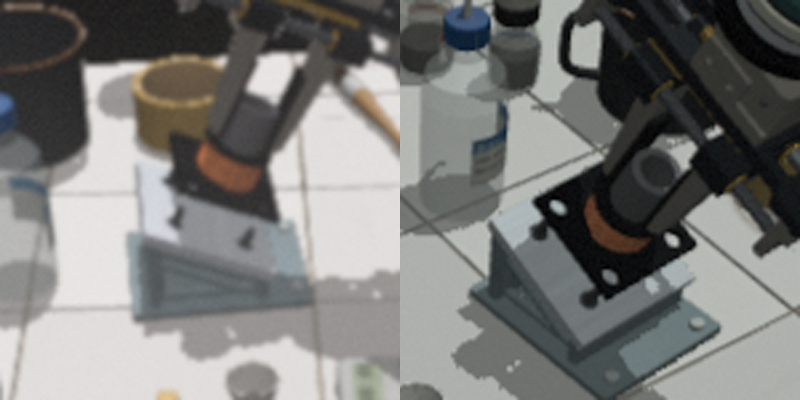

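View pics/w6.png

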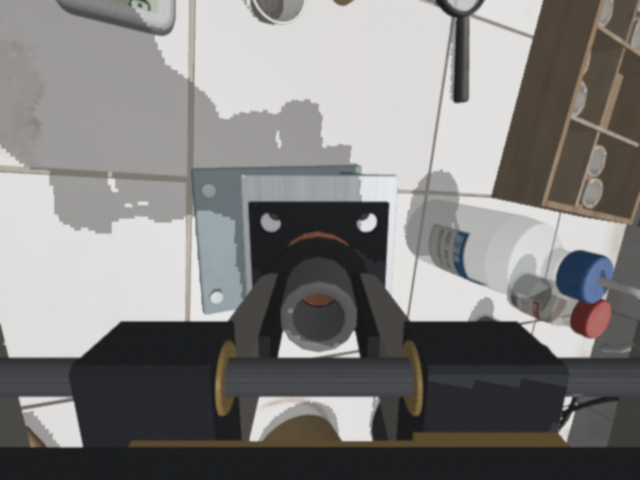

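```bash
python3 - <<'E'
from h import *
import pickle
s=pickle.load(open('w6.pkl','rb')); w=cv2.imread('pics/w6.png')
R=plateR(np.radians(5.63)); P=np.array([.5787,-.1588,.055])
q=.052;h=.028
pp=lambda L:proj('wrist',np.array(L)@R.T+P,s).round(1).tolist()
print('edge corners pred',pp([[q,q,0],[-q,q,0]]),'studs base',pp([[h,h,0],[-h,h,0]]),'tips',pp([[h,h,.016],[-h,h,.016]]))
cv2.imwrite('pics/w6c.png',cv2.resize(w[165:250,235:405],None,fx=4.7,fy=4.7,interpolation=cv2.INTER_CUBIC))
E
```

```text
edge corners pred [[398.4, 175.2], [239.4, 175.1]] studs base [[360.6, 211.4], [277.1, 211.3]] tips [[363.5, 215.9], [274.4, 215.9]]
```

View pics/w6c.png

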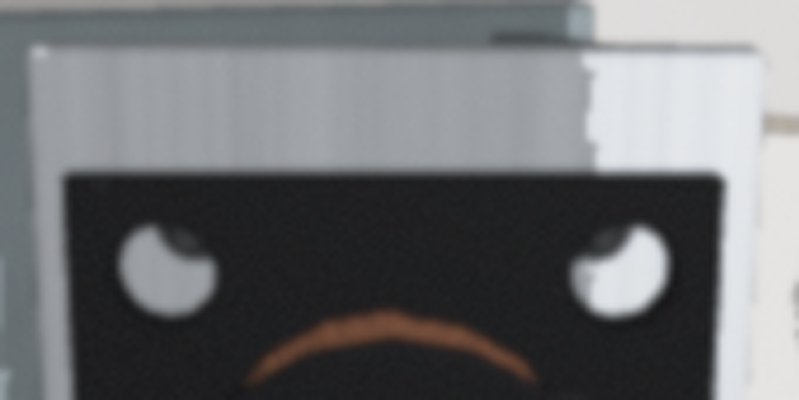

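The wrist view confirms the alignment: the plate edge is at v≈175 as predicted, and the stud tips seen through the holes at (273,216) and (364,216) match the model within 1 px. Sliding down along the plate normal.

```bash
python3 -m pendant '[{"xyz":[2.1,0.2,-4.6],"delta_rot":[0,0,0]},{"xyz":[2.1,0.2,-4.6],"delta_rot":[0,0,0]},{"xyz":[2.1,0.2,-4.6],"delta_rot":[0,0,0]},{"xyz":[0.9,0.1,-2],"delta_rot":[0,0,0]},{"xyz":[0,0,0],"delta_rot":[0,0,0]}]'; python3 err.py
```

```text
clock: 9.3
tcp_pos: [0.5558, -0.161, 0.1007]
tool_rot: [-0.011, 0.975, 0.048, 0.216]
force: [-0.4, 0.4, -2.3]
grip_width: 0.0326
t 9.3 tcp [ 0.5558 -0.161   0.1007] roterr deg [-0.01 -0.05  0.03] foot in plate mm [-1.5  0.1 12.6] F plate [-1.3  0.5 -2. ] M [-0.1   0.75 -0.01] w 0.0326
60 delta [-18.6  -1.9  43.6]
30 delta [-5.9 -0.7 16.4]
15 delta [ 0.4 -0.1  2.8]
0 delta [  6.7   0.6 -10.8]
```

```bash
python3 -m pendant '[{"xyz":[0,0,0],"delta_rot":[0,0,0]}]'; python3 - <<'E'
from err import *
s=rep()
w=bot.capture('wrist'); d=bot.capture('side'); cv2.imwrite('pics/w7.png',w)
cv2.imwrite('pics/seven.png',np.hstack([cv2.resize(d[130:230,230:330],(400,400),interpolation=cv2.INTER_CUBIC),cv2.resize(w[165:265,270:370],(400,400),interpolation=cv2.INTER_CUBIC)]))
E
```

```text
clock: 9.4
tcp_pos: [0.5559, -0.1611, 0.1011]
tool_rot: [-0.011, 0.975, 0.048, 0.216]
force: [-0.2, 0.1, -2.2]
grip_width: 0.032
t 9.4 tcp [ 0.5559 -0.1611  0.1011] roterr deg [ 0.   -0.02  0.04] foot in plate mm [-1.3 -0.1 13. ] F plate [-1.2  0.1 -1.9] M [-0.19  0.71 -0.  ] w 0.032
60 delta [-18.7  -1.8  43.2]
30 delta [-6.  -0.6 16. ]
15 delta [0.3 0.1 2.4]
0 delta [  6.6   0.7 -11.2]
```

View pics/seven.png

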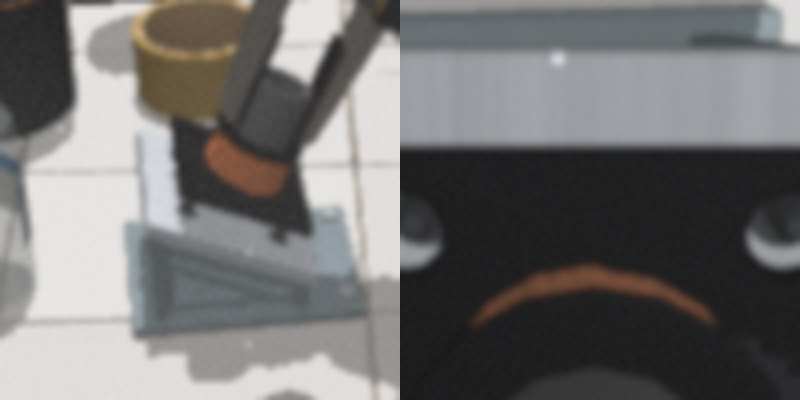

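The studs are entering the holes with no contact force. Continuing, with a 1.2 mm up-slope correction.

```bash
python3 -m pendant '[{"xyz":[1.1,0.1,0.5],"delta_rot":[0,0,0]},{"xyz":[1.3,0.1,-2.7],"delta_rot":[0,0,0]},{"xyz":[1.3,0.1,-2.7],"delta_rot":[0,0,0]},{"xyz":[1.3,0.1,-2.7],"delta_rot":[0,0,0]},{"xyz":[0,0,0],"delta_rot":[0,0,0]}]'; python3 err.py
python3 -m pendant '[{"xyz":[0.6,0.1,-1.4],"delta_rot":[0,0,0]},{"xyz":[0.6,0.1,-1.4],"delta_rot":[0,0,0]},{"xyz":[0,0,0],"delta_rot":[0,0,0]}]'; python3 - <<'E'
from err import *
s=rep()
w=bot.capture('wrist'); d=bot.capture('side'); cv2.imwrite('pics/w8.png',w)
cv2.imwrite('pics/eight.png',np.hstack([cv2.resize(d[130:230,230:330],(400,400),interpolation=cv2.INTER_CUBIC),cv2.resize(w[165:265,260:360],(400,400),interpolation=cv2.INTER_CUBIC)]))
E
```

```text
clock: 10.0
tcp_pos: [0.5609, -0.1604, 0.0931]
tool_rot: [-0.011, 0.975, 0.048, 0.216]
force: [-0.6, -0.7, -2.4]
grip_width: 0.0328
t 10.0 tcp [ 0.5609 -0.1604  0.0931] roterr deg [-0.01 -0.04  0.01] foot in plate mm [-0.1  0.2  3.6] F plate [-1.6 -0.6 -1.9] M [-0.16  0.7   0.02] w 0.0328
60 delta [-23.7  -2.5  51.2]
30 delta [-11.   -1.3  24. ]
15 delta [-4.7 -0.7 10.4]
0 delta [ 1.6 -0.  -3.2]
clock: 10.3
tcp_pos: [0.5622, -0.1603, 0.0907]
tool_rot: [-0.011, 0.975, 0.048, 0.216]
force: [-1.1, 0.1, -2.0]
grip_width: 0.0321
t 10.3 tcp [ 0.5622 -0.1603  0.0907] roterr deg [-0.   -0.01  0.02] foot in plate mm [0.1 0.2 0.9] F plate [-1.9  0.2 -1.4] M [-0.15  0.76 -0.  ] w 0.0321
60 delta [-24.9  -2.6  53.6]
30 delta [-12.3  -1.4  26.4]
15 delta [-6.  -0.8 12.8]
0 delta [ 0.3 -0.1 -0.8]
```

View pics/eight.png

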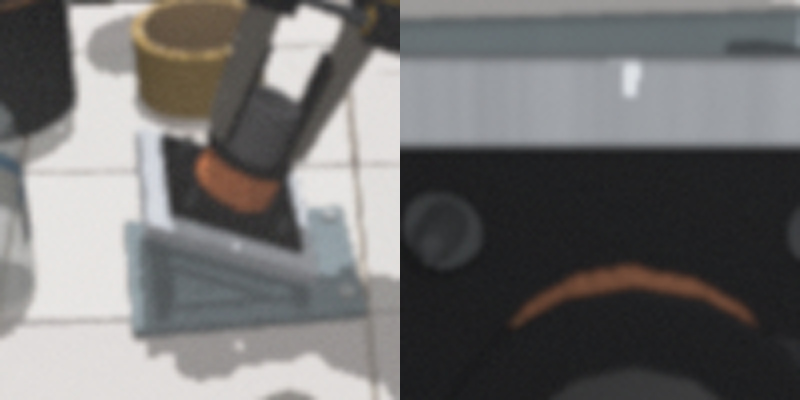

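The studs are through the holes. I'll press home in small steps until the force rises.

```bash
for i in 1; do python3 -m pendant '[{"xyz":[0.4,0.04,-0.9],"delta_rot":[0,0,0]},{"xyz":[0,0,0],"delta_rot":[0,0,0]}]' >/dev/null; python3 err.py|head -1;
python3 -m pendant '[{"xyz":[0.4,0.04,-0.9],"delta_rot":[0,0,0]},{"xyz":[0,0,0],"delta_rot":[0,0,0]}]' >/dev/null; python3 err.py|head -1; done
```

```text
t 10.6 tcp [ 0.5627 -0.1604  0.0901] roterr deg [0.01 0.02 0.02] foot in plate mm [ 0.3 -0.   0.1] F plate [-0.1  0.8 -2.4] M [-0.14  0.73 -0.04] w 0.0327
t 10.8 tcp [ 0.5628 -0.1602  0.09  ] roterr deg [-0.04  0.06  0.02] foot in plate mm [ 0.4  0.1 -0. ] F plate [-2.6  2.  11.7] M [0.07 1.37 0.15] w 0.0326
```

```bash
python3 -m pendant '[{"xyz":[0.2,0.02,-0.5],"delta_rot":[0,0,0]},{"xyz":[0,0,0],"delta_rot":[0,0,0]},{"xyz":[0,0,0],"delta_rot":[0,0,0]}]' >/dev/null; python3 - <<'E'
from err import *
s=rep()
w=bot.capture('wrist'); d=bot.capture('side'); c=bot.capture('scene'); cv2.imwrite('pics/w9.png',w)
cv2.imwrite('pics/nine.png',np.hstack([cv2.resize(d[140:220,240:320],(400,400),interpolation=cv2.INTER_CUBIC),cv2.resize(c[135:225,340:430],(400,400),interpolation=cv2.INTER_CUBIC)]))
E
```

```text
t 11.1 tcp [ 0.5628 -0.1603  0.09  ] roterr deg [-0.05  0.09  0.02] foot in plate mm [ 0.4  0.1 -0. ] F plate [-3.7  2.2 20.6] M [0.14 1.78 0.24] w 0.0324
60 delta [-25.5  -2.6  54.3]
30 delta [-12.9  -1.3  27.1]
15 delta [-6.6 -0.7 13.5]
0 delta [-0.3 -0.1 -0.1]
```

View pics/nine.png

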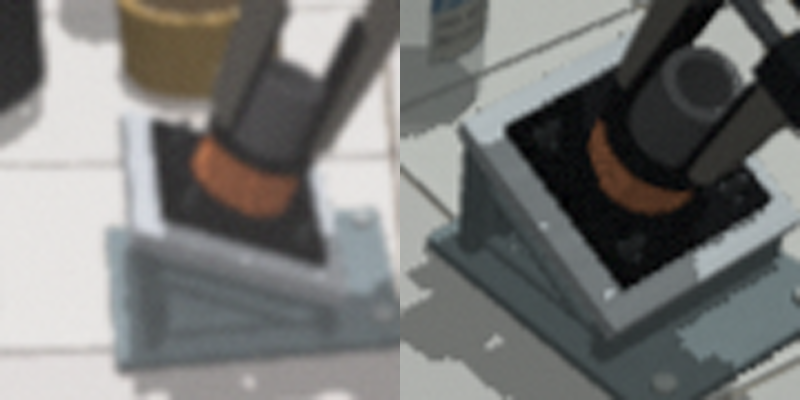

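The flange is flat on the plate: 20 N against a stiff stop at height 0.0, tilt error 0.1°, and an even plate margin all round. I'll ease off the load, then release.

```bash
python3 -m pendant '[{"xyz":[-0.4,-0.04,0.9],"delta_rot":[0,0,0]},{"xyz":[0,0,0],"delta_rot":[0,0,0]}]' >/dev/null; python3 err.py|head -1
python3 -m pendant '[{"xyz":[0,0,0],"delta_rot":[0,0,0]},{"xyz":[0,0,0],"delta_rot":[0,0,0]},{"xyz":[0,0,0],"delta_rot":[0,0,0]},{"xyz":[0,0,0],"delta_rot":[0,0,0]},{"xyz":[0,0,0],"delta_rot":[0,0,0]}]' 65 ; python3 err.py|head -1
```

```text
t 11.45 tcp [ 0.5629 -0.1604  0.0901] roterr deg [-0.    0.05  0.02] foot in plate mm [ 0.4 -0.   0. ] F plate [-2.5  2.6  9.6] M [0.01 1.09 0.06] w 0.0325
clock: 11.95
tcp_pos: [0.5629, -0.1603, 0.0894]
tool_rot: [-0.011, 0.975, 0.048, 0.216]
force: [-0.2, 0.2, 0.3]
grip_width: 0.065
t 11.95 tcp [ 0.5629 -0.1603  0.0894] roterr deg [0.01 0.   0.02] foot in plate mm [ 0.2  0.1 -0.6] F plate [-0.   0.2  0.4] M [-0.11  0.5  -0.02] w 0.065
```

Released and the force is zero. Retreating along the plate normal.

```bash
python3 -m pendant '[{"xyz":[-4.2,-0.4,9],"delta_rot":[0,0,0]},{"xyz":[-8.4,-0.8,18],"delta_rot":[0,0,0]},{"xyz":[-12.6,-1.2,27],"delta_rot":[0,0,0]},{"xyz":[-17,-1.6,36],"delta_rot":[0,0,0]},{"xyz":[-20,0,40],"delta_rot":[0,0,0]}]'
python3 -m pendant '[{"xyz":[-40,20,10],"delta_rot":[0,0,0]},{"xyz":[-40,20,10],"delta_rot":[0,0,0]},{"xyz":[0,0,0],"delta_rot":[0,0,0]},{"xyz":[0,0,0],"delta_rot":[0,0,0]}]'
python3 - <<'E'
from err import *
s=rep()
w=bot.capture('wrist'); d=bot.capture('side'); c=bot.capture('scene'); cv2.imwrite('pics/w10.png',w);cv2.imwrite('pics/c10.png',c)
cv2.imwrite('pics/ten.png',np.hstack([cv2.resize(d[120:220,230:330],(400,400),interpolation=cv2.INTER_CUBIC),cv2.resize(c[130:230,335:435],(400,400),interpolation=cv2.INTER_CUBIC)]))
E
```

```text
clock: 12.45
tcp_pos: [0.4995, -0.1645, 0.2196]
tool_rot: [-0.01, 0.975, 0.048, 0.215]
force: [0.5, -0.1, -0.2]
grip_width: 0.0651
clock: 12.85
tcp_pos: [0.4209, -0.1239, 0.2408]
tool_rot: [-0.011, 0.975, 0.048, 0.218]
force: [0.3, -0.6, 0.4]
grip_width: 0.065
t 12.85 tcp [ 0.4209 -0.1239  0.2408] roterr deg [-0.04  0.22 -0.02] foot in plate mm [-60.6  50.2 194.9] F plate [ 0.4 -0.6  0.3] M [-0.11  0.46  0.  ] w 0.065
60 delta [116.4 -38.9 -96.6]
30 delta [ 129.   -37.7 -123.7]
15 delta [ 135.3  -37.1 -137.3]
0 delta [ 141.6  -36.5 -150.9]
```

View pics/ten.png

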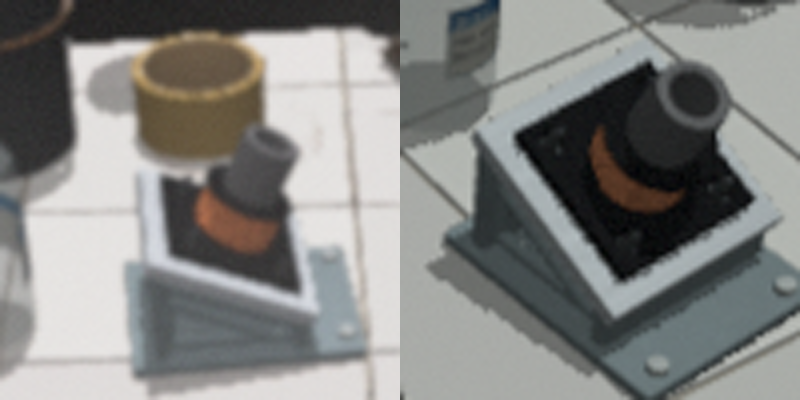

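View pics/c10.png

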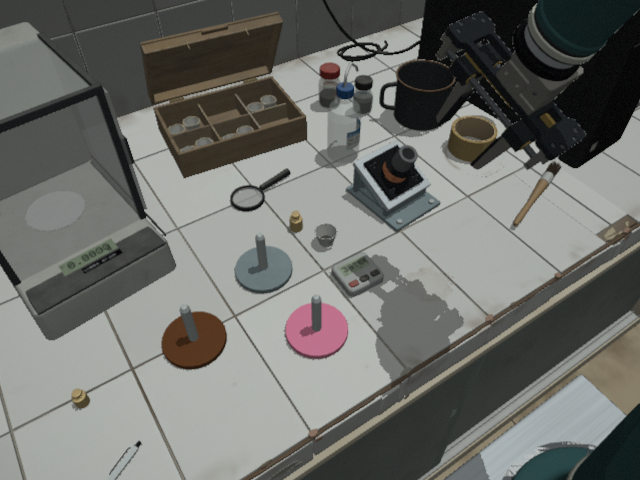

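The coil lies flat on the plate at scene (390,175) with the studs through the flange. The grey spindle is empty at (263,265). The timer, crucible and weight are at their original pixels, and the gripper is clear. Handing in.

```bash
python3 -c "
from rig import bot
print(bot.job_done())"
```

```text
the job is handed in; nothing more can be done
None
```

The coil is on the inclined mount, and I handed the job in at about 13 s; no verdict is reported. I lifted it straight up off the grey spindle by its collar, turned it -43° and tilted it 25°. I then slid it down the four studs and held it until it seated, at about 20 N against a stiff stop, before letting go and backing away along the plate's normal.

- **Last checks:** at seating, the flange height read 0.0 mm by the pose, the tilt error was about 0.1°, and the offset on the plate was 0.4 mm. After release the tool force was about zero. The side and scene pictures show the flange flat with an even margin, and the timer, crucible and brass weight at their original pixels.
- **Disagreement:** the scene and side cameras together put the plate about 4 mm off in y from the wrist camera. I used the wrist measurement, and the studs entered the holes without contact force.

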